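# Hold a marionette rod centred in a freshly glued sleeve

### The job

Grasp the wooden marionette rod with the square handle, slide it out through the open mouth of the slotted rack, then lower it upright through the brass sleeve of the gluing stand until the sleeve's top edge lies within the rod's red band. The sleeve's glue is still setting, so neither the rod nor the gripper may touch the sleeve or its stand, and the tape roll, glue bottle and jar must be left alone. Finish while still holding the rod there, still and centred in the sleeve.

Things in the scene. Friction and masses are not known exactly. Their poses are not given: they have to be found in the camera images.
- rod_handle (a point): Centre of the rod's brown square wooden handle, 26 x 26 mm and 60 mm tall; z up along the rod, x and y square to the handle's faces. Rigid rod, about 90 g, 187 mm long: handle, 38 mm blue flange (30 to 35 mm below this point), 10 mm shaft to the tip 157 mm below, with a bead on it. It starts upright in the rack, the flange resting on the slotted shelf.
- rod_tip (a point): Lower tip of the rod, on its axis; z up along the rod. It starts 18 mm above the table.
- rod_bead (a point): Centre of the blue bead fixed on the shaft, 28 mm across, 14 mm tall, 97 mm above the tip. It starts under the slotted shelf, so the rod cannot be lifted straight out: between flange and bead are 18 mm of bare shaft round the 10 mm shelf. Raised about 4 mm, the rod slides freely along the slot and out through the mouth.
- rod_band (a point): Middle of the red band painted round the 10 mm shaft, 20 mm tall, its middle 50 mm above the tip.
- rack_slot (a point): Point on top of the plywood rack's slotted shelf (140 mm above the table, 10 mm thick, 110 x 110 mm), midway across the slot, within 10 mm of the rod's start. The slot, 18 mm wide, runs along this x; its open mouth is at the front edge 55 mm towards -x, its closed end 20 mm towards +x. The rod is clear once 80 mm towards -x. Two rear posts carry the shelf; nothing above it. Fixed.
- sleeve_top (a point): Centre of the brass sleeve's top edge, 102 mm above the table; z up along the bore. Sleeve 24 mm inside, 34 mm outside, 24 mm long, open right through; it stands 12 mm above the brown stand's top board (110 x 110 mm, top at 90 mm). Below is free space down to a green base board 8 mm thick, 130 x 130 mm. Fixed.
- tape_center (a point): Centre of a cardboard-brown roll of tape lying flat, 100 mm across, 45 mm tall. Leave alone.
- glue_center (a point): Centre of a yellow glue bottle standing upright, 32 mm across, 100 mm tall. Leave alone.
- jar_center (a point): Centre of an empty glass jar standing upright, 72 mm across, 100 mm tall. Leave alone.
Things that resemble listed ones, but are neither listed nor needed, are in the scene too. Leave any black or purple look-alike of the part that bears rack_slot alone.

How it is judged:
On the way:
1. the rod has been drawn out of the rack's mouth, upright (x of rod_handle in the frame of rack_slot below -0.066 m and angle between rod_handle's own z axis and vertical below 0.25 rad), for 0.1 s.
At the end, for the whole second after the job is handed in: The gripper still holds the rod, at rest and upright (within about 4.5 degrees), its tip through the sleeve, the sleeve's top edge within the 20 mm red band (band middle within 10 mm of it), band and tip within 4.5 mm of the sleeve's axis, and the rod touching nothing but the fingers (z of rod_band in the frame of sleeve_top between -0.01 and 0.01 m and horizontal distance between each of rod_band, rod_tip and sleeve_top below 0.0045 m and angle between rod_handle's own z axis and vertical below 0.08 rad and linear speed of rod below 0.02 m/s and contact force between the fingers and rod above 1 N and contact force between rod and stand below 0.2 N); the arm keeps its last pose, push and grip.
It fails at once if the rod touches the sleeve or its stand (contact force between rod and stand above 0.2 N).
It fails at once if the robot touches the sleeve or its stand (contact force between any of the fingers, the arm and stand above 0.5 N).
It fails at once if the roll of tape is moved more than 20 mm or tipped (distance of tape_center from where it was at the start of the episode above 0.02 m).
It fails at once if the glue bottle is moved more than 20 mm or tipped (distance of glue_center from where it was at the start of the episode above 0.02 m).
It fails at once if the glass jar is moved more than 20 mm or tipped (distance of jar_center from where it was at the start of the episode above 0.02 m).
It also fails if it takes over 51 s, if anything falls off the work surface, if the arm or the gripper's body presses on something with over 40 N, if the wrist force passes 120 N, or if a joint passes its speed limit or range.

### The arm

A 6-joint arm with a two-finger parallel gripper is mounted at the origin on the work surface. World frame = base frame: x ahead of the robot, y to its left, z up, the work surface at z = 0. Lengths are in m, angles in rad, forces in N, time in s.
With the tool pointing down it reaches from about 0.375 to 0.9 m from the base axis. Payload 3.1 kg.
Tool frame: the origin (TCP) lies between the finger pads; the fingertips stand 22 mm ahead of it and the grasp point (between the pads) lies 3 mm ahead of it; z points along the fingers, y is the line along which they close (so a half turn about z gives the same grasp; the last joint's range is limited). The gripper opens to 87 mm and grips with 3 to 60 N. Pads are 19 mm wide; open, the fingers measure 117 mm over their backs; the gripper's body (75 mm by 190 mm) begins 51 mm behind the grasp point.
Start: joints at [-1.383, 0.527, 1.433, -0, 1.181, -0.178], TCP at [0.224, -0.584, 0.245] pointing down, gripper open.
Joint ranges: [-3.08, 3.08], [-0.75, 2.2], [0.22, 2.44], [-1.43, 4.57], [0, 2.65], [-2.85, 2.85]. Speed limits (rad/s): [2.79, 2.79, 3.14, 3.14, 3.14, 3.14].

### API

Orientations are given as a unit quaternion [x, y, z, w].
In Python, from rig import get_obs, camera, get_calibration, hand_in, cut_out gives the robot as it stands.
- The arm moves only by the shell command python3 -m inch 'ROWS' [OPENING] [FORCE]. ROWS is JSON, one flat list of numbers, 6 for each row, row after row: the shift along the tool's x, y, z scaled (see below), then the turn, a rotation vector about the tool's x, y, z scaled (see below). A call has 1 to 20 rows; each row is the pose to reach, as a shift and turn from the pose commanded when the call began, along the tool's axes at that moment; what a row does not reach only later rows make up. The controller multiplies each number of a shift by 0.08 m and each number of a turn by 90 degrees. A row lasts 1/12 s, in which the tool goes at most 41.7 mm and 7.16 degrees, less where a joint would pass 70% of its speed; a pose out of reach is approached as far as the arm can. A call with a number of a shift or a turn outside -1 to 1 is refused whole. A call with a gripper value outside its range is refused whole. OPENING is the finger opening in mm, from 0 to 87, set as the call begins (- or left out, the last holds). The fingers move at their own pace and stop on an object; FORCE is the grip in N (left out, the last holds). Time passes only in rows, so rows that repeat a pose let the fingers close. It gives the time, the measured TCP pose, the force, the opening and the grip force at its end, in the units of the state.
- get_obs(): the state, without advancing time (a new reading comes with each control period).
- camera(name): name is "scene" or "top" or "wrist"; returns the picture (384x512x3 uint8, red, green, blue); there is no depth.
- get_calibration(name): a dict with "vertical_fov" (degrees; the focal length in pixels is half the picture's height over the tangent of half this angle, whatever the lens; pixels are square), "cx", "cy" (the principal point, pixels), "D" ([k1, k2, p1, p2, k3] as OpenCV has them; the pictures are not rectified), "T" (4x4, takes a point from camera to world coordinates). Camera axes: x right, y down, z forward; pixel columns grow to the right and rows downward; lengths in m; the calibration is good to about 2 mm. A picture is of the moment at which its call begins: read the wrist's pose just before it. get_calibration takes no time and is no camera call; for the wrist camera it gives the pose at the moment of the call.
- hand_in(): hands the job in; it is judged then, once.
Trained networks look in the newest picture that a camera, given by its name, has taken for a name from the list of things; names that differ only in an ending like _2 or _b are one class to them, and where a whole thing is asked for, a point or a joint stands for the part that bears it (a point fixed in the world has none). Each returns a list of dicts, best first, with "conf" (0 to 1); they miss things now and then, are a little off and sometimes report something else, mostly with a low value. They report only what shows in the picture. A call takes as long as a camera call. They do not tell look-alikes from the thing itself.
- cut_out(camera, thing): "region" (384x512 bool, what is visible of it) and "bbox" ([left, top, right, bottom] in pixels, round what is visible of it).
The state is a dict: "time": time; "q": joint angles; "joint_velocities": joint speeds; "joint_torque": joint torques, N m; "position": TCP position; "tool_rot": TCP orientation; "ft_force": force on the tool from outside, world axes, zero at the start; "moment": the same for the moment, N m; "grip_width": finger opening in m; "grip_force": force on a finger pad.
Only numpy, scipy, OpenCV 4.12 (cv2) and the standard library are available. Lean on these libraries where they do the work, as an engineer would, in place of code of your own. Each camera call takes 0.05 s, during which the arm holds its last target. There are 200 camera calls.

## Working session

There is one attempt and no reset: what is moved stays moved. The work goes in short steps, Python scripts to look and compute and a shell command to move; the robot and the scene stay as the last step left them, time stands still between calls to the robot, and variables do not carry over. Pictures are saved under pics/ and viewed, at most 12 in all, crops included, and the job is handed in when it is done.

```bash
mkdir -p pics; ls
python3 - <<'E'
from rig import *
import cv2,numpy as np
ims=[]
for n in("scene","top"):
    im=camera(n);cv2.imwrite(f"pics/{n}0.png",im[:,:,::-1])
    c=get_calibration(n);print(n,c['vertical_fov'],c['cx'],c['cy'],c['D'],np.round(c['T'],3).tolist())
    for t in("rod_handle","rod_bead","rod_band","rod_tip","rack_slot","sleeve_top","tape_center","glue_center","jar_center"):
        for d in cut_out(n,t)[:3]: print(n,t,round(d['conf'],2),np.round(d['bbox']).tolist())
o=get_obs();print(o)
E
```

```text
pics
scene 47.78640265129042 252.80267557299123 190.97025027798455 [-0.02851429  0.          0.          0.          0.        ] [[0.655, 0.485, -0.579, 1.251], [0.756, -0.405, 0.515, -0.539], [0.016, -0.775, -0.632, 0.895], [0.0, 0.0, 0.0, 1.0]]
scene rod_handle 0.87 [294.0, 160.0, 309.0, 215.0]
scene rod_bead 0.67 [292.0, 164.0, 309.0, 216.0]
scene rod_band 0.76 [293.0, 159.0, 308.0, 212.0]
scene rod_tip 0.65 [295.0, 161.0, 310.0, 212.0]
scene rack_slot 0.95 [265.0, 105.0, 304.0, 157.0]
scene rack_slot 0.93 [236.0, 137.0, 284.0, 194.0]
scene rack_slot 0.88 [272.0, 174.0, 328.0, 239.0]
scene sleeve_top 0.61 [140.0, 225.0, 200.0, 294.0]
scene tape_center 0.97 [275.0, 250.0, 312.0, 291.0]
scene tape_center 0.33 [315.0, 156.0, 339.0, 192.0]
scene glue_center 0.68 [216.0, 202.0, 228.0, 233.0]
scene jar_center 0.9 [319.0, 160.0, 339.0, 190.0]
scene jar_center 0.52 [272.0, 169.0, 329.0, 238.0]
top 44.93163478135946 250.0013530876371 192.05579283107167 [-0.00799821  0.          0.          0.          0.        ] [[0.023, -0.992, 0.122, 0.372], [-1.0, -0.023, -0.001, 0.091], [0.004, -0.122
[... 470 characters left out ...]
]
{'time': 1.0, 'q': array([-1.38347879e+00,  5.27445388e-01,  1.43269746e+00,  4.56256144e-06,
        1.18140168e+00, -1.78476055e-01]), 'joint_velocities': array([ 0.00116886,  0.00076358, -0.00025976, -0.00156076, -0.00071017,
        0.00010004]), 'joint_torque': array([ 3.17592494e-04, -4.40017319e+01, -1.76989442e+01,  6.33234205e-02,
        5.02436911e-02, -3.06281243e-05]), 'position': array([ 0.22359543, -0.58361397,  0.2445828 ]), 'tool_rot': array([9.83321110e-01, 1.81877963e-01, 2.21685768e-06, 2.40488279e-05]), 'ft_force': array([0.87520901, 0.77286264, 0.07076745]), 'moment': array([ 0.00460284, -0.00330089,  0.04778071]), 'grip_force': 0.0, 'grip_width': 0.08697301279144055}
```

Run:
```python
import cv2
a=cv2.imread("pics/scene0.png")[95:305,125:355];cv2.imwrite("pics/s1.png",cv2.resize(a,None,fx=2.85,fy=2.85,interpolation=2))
a=cv2.imread("pics/top0.png")[100:300,95:375];cv2.imwrite("pics/t1.png",cv2.resize(a,None,fx=2.85,fy=2.85,interpolation=2))
```

```text
(no output)
```

View pics/s1.png

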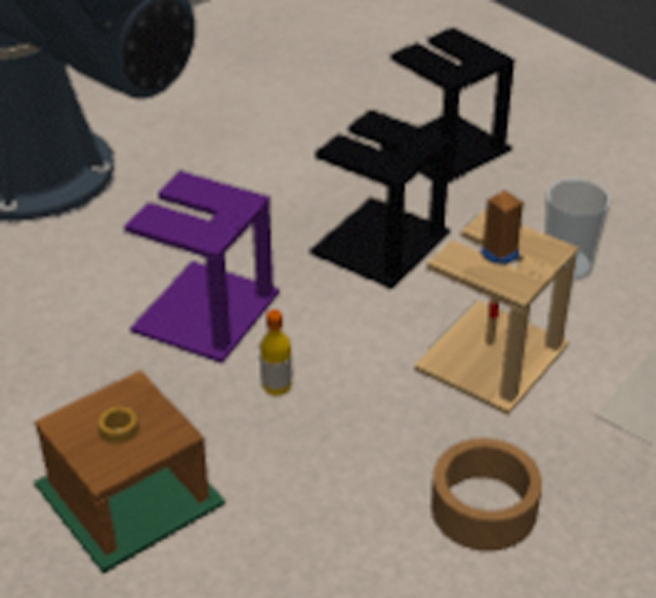

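View pics/t1.png

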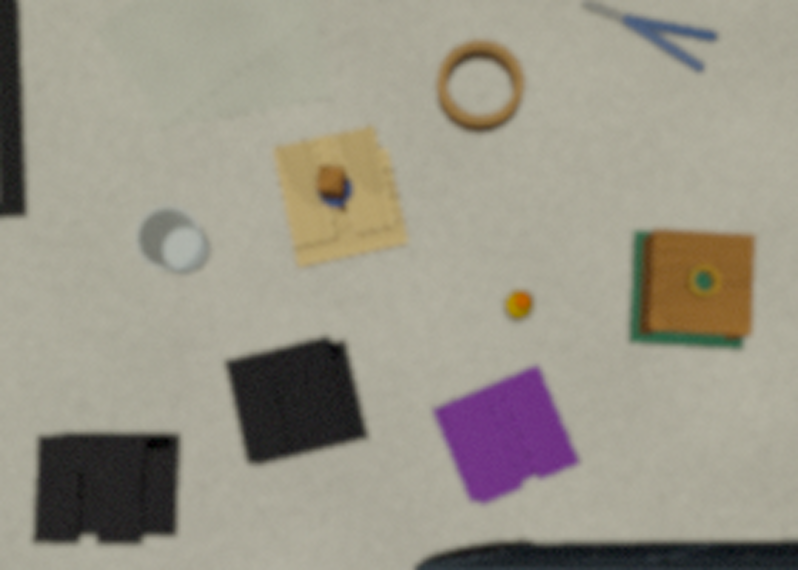

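The target is the handle in the light plywood rack, at scene (301,187) and top (211,163). The look-alikes are racks only: two black, at top (128,271) and (200,240), and one purple, at top (271,255). The sleeve is at top (342,198) and scene (166,243), the glue bottle at top (277,207), the tape at (263,129) and the jar at (158,187).

```bash
cat > h.py <<'E'
from rig import *
import cv2,numpy as np
from scipy.spatial.transform import Rotation as R
def K(c):
    f=192/np.tan(np.radians(c['vertical_fov'])/2); return np.array([[f,0,c['cx']],[0,f,c['cy']],[0,0,1.]])
def ray(c,p):
    u=cv2.undistortPoints(np.array([[p]],float),K(c),np.array(c['D'])).ravel(); T=np.array(c['T'])
    return T[:3,3],T[:3,:3]@[u[0],u[1],1]
def onz(c,p,z):
    o,d=ray(c,p); return (o+d*(z-o[2])/d[2])
def proj(c,P):
    T=np.linalg.inv(np.array(c['T'])); return cv2.projectPoints(np.array(P,float).reshape(-1,1,3),cv2.Rodrigues(T[:3,:3])[0],T[:3,3],K(c),np.array(c['D']))[0].reshape(-1,2)
def togo(P,yaw=None,o=None):
    "rows numbers to take TCP to P (tool pointing down); yaw = world angle of tool y mod pi"
    o=o or get_obs(); r=R.from_quat(o['tool_rot']); m=r.as_matrix()
    s=m.T@(np.array(P)-o['position'])/0.08
    t=np.zeros(3)
    if yaw is not None:
        a=yaw-np.arctan2(m[1,1],m[0,1]); a=(a+np.pi/2)%np.pi-np.pi/2
        x=m[:,0]*1; yy=np.array([np.cos(np.arctan2(m[1,1],m[0,1])+a),np.sin(np.arctan2(m[1,1],m[0,1])+a),0]); z=np.array([0,0,-1.])
        t=R.from_matrix(m.T@np.c_[np.cross(yy,z),yy,z]).as_rotvec()/(np.pi/2)
    return np.round(s,3),np.round(t,3)
E
python3 - <<'E'
from h import *
t=get_calibration("top");s=get_calibration("scene")
f=lambda x,y,X,Y:(X+x/2.85,Y+y/2.85)
T=lambda x,y:f(x,y,95,100); S=lambda x,y:f(x,y,125,95)
print("handle top",onz(t,T(331,178),.205),onz(s,S(505,203),.205))
print("sleeve",onz(t,T(705,280),.102),onz(s,S(118,423),.102))
print("shelf");[print(onz(t,T(*p),.14)) for p in((275,148),(373,127),(407,243),(298,266))]
print("s",[onz(s,S(*p),.14).round(3) for p in((578,247),(522,303),(429,265))])
print("glue",onz(t,T(519,303),.09),"tape",onz(t,T(481,83),.045),"jar",onz(t,T(175,240),.05))
print("stand",[onz(t,T(*p),.09).round(3) for p in((652,232),(754,235),(748,334),(644,332))])
o=get_obs();print(R.from_quat(o['tool_rot']).as_matrix().round(3).tolist());print(get_calibration("wrist")['T'],get_calibration("wrist")['vertical_fov'])
E
```

```text
handle top [0.61455438 0.20239804 0.205     ] [0.62330516 0.19714793 0.205     ]
sleeve [ 0.53248537 -0.19257718  0.102     ] [ 0.54199006 -0.19568755  0.102     ]
shelf
[0.65733402 0.26800348 0.14      ]
[0.68235669 0.16550232 0.14      ]
[0.55967054 0.12636369 0.14      ]
[0.53281141 0.23921885 0.14      ]
s [array([0.663, 0.269, 0.14 ]), array([0.687, 0.163, 0.14 ]), array([0.589, 0.134, 0.14 ])]
glue [0.5042224  0.00543009 0.09      ] tape [0.75774743 0.04982549 0.045     ] jar [0.56929433 0.38686213 0.05      ]
stand [array([ 0.585, -0.138,  0.09 ]), array([ 0.584, -0.248,  0.09 ]), array([ 0.477, -0.241,  0.09 ]), array([ 0.476, -0.129,  0.09 ])]
[[0.934, 0.358, 0.0], [0.358, -0.934, -0.0], [-0.0, 0.0, -1.0]]
[[ 3.56764635e-01 -9.03027897e-01 -2.39289809e-01  2.87414623e-01]
 [-9.34194130e-01 -3.45018147e-01 -9.07954087e-02 -5.58135614e-01]
 [-5.68539697e-04  2.55935726e-01 -9.66693633e-01  3.85528589e-01]
 [ 0.00000000e+00  0.00000000e+00  0.00000000e+00  1.00000000e+00]] 68.25826510947282
```

```bash
m='python3 -m inch'
$m '[0.45,-0.26,-0.4,0,0,0, 0.9,-0.52,-0.7,0,0,0, 0.9,-0.52,-0.7,0,0,0]' | tail -3
for i in 1; do $m '[0.45,-0.26,0,0,0,0, 0.9,-0.52,0,0,0,0, 0.9,-0.52,0,0,0,0]'
$m '[0.45,-0.26,0,0,0,0, 0.9,-0.52,0,0,0,0, 0.9,-0.52,0,0,0,0]'
$m '[0.45,-0.26,0,0,0,0, 0.9,-0.52,0,0,0,0, 0.9,-0.52,0,0,0,0]'
$m '[0.45,-0.26,0,0,0,0, 0.9,-0.52,0,0,0,0, 0.9,-0.52,0,0,0,0]'
$m '[0.45,-0.26,0,0,0,0, 0.9,-0.52,0,0,0,0, 0.9,-0.52,0,0,0,0, 0.9,-0.52,0,0,0,0, 0.9,-0.52,0,0,0,0]'; done
python3 - <<'E'
from h import *
c=get_calibration("wrist");im=camera("wrist");cv2.imwrite("pics/w1.png",im[:,:,::-1])
np.savez("pics/w1.npz",**c)
for d in cut_out("wrist","sleeve_top")[:2]: print(d['conf'],d['bbox'])
print(get_obs()['position'],proj(c,[[.537,-.194,.102]]))
E
```

```text
ft_force: [-0.2, -0.7, 0.3]
grip_width: 0.0873
grip_force: 0.0
time: 1.5
position: [0.3316, -0.4481, 0.3007]
tool_rot: [0.983, 0.185, 0.001, -0.002]
ft_force: [-0.3, 1.1, -0.0]
grip_width: 0.0868
grip_force: 0.0
time: 1.75
position: [0.3836, -0.384, 0.3004]
tool_rot: [0.983, 0.185, 0.001, -0.002]
ft_force: [-0.9, -0.1, 0.3]
grip_width: 0.0871
grip_force: 0.0
time: 2.0
position: [0.4359, -0.3199, 0.3004]
tool_rot: [0.983, 0.185, 0.001, -0.002]
ft_force: [-0.7, -0.4, 0.3]
grip_width: 0.0874
grip_force: 0.0
time: 2.25
position: [0.4884, -0.2558, 0.3005]
tool_rot: [0.983, 0.185, 0.001, -0.001]
ft_force: [-0.5, 0.0, 0.5]
grip_width: 0.0867
grip_force: 0.0
time: 2.67
position: [0.5372, -0.1966, 0.3003]
tool_rot: [0.983, 0.182, -0.001, 0.0]
ft_force: [-0.3, -0.6, 0.2]
grip_width: 0.087
grip_force: 0.0
0.56 [196.5, 112.7, 307.2, 229.2]
[ 0.53687892 -0.19738277  0.30041588] [[253.35148023 177.07700225]]
```

View pics/w1.png

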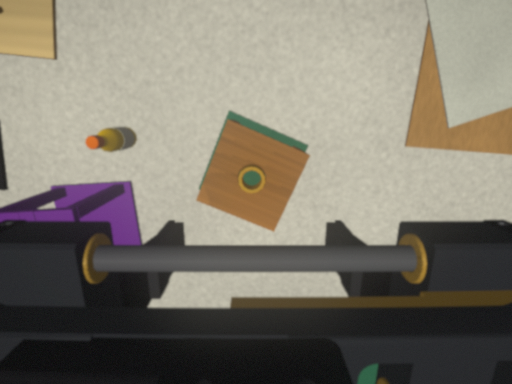

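Wrist view: the sleeve ring is centred at about (252,179) on the brown stand, with the glue bottle left at (105,140). I'll refine the ring centre and carry on to the handle.

```bash
m='python3 -m inch'
python3 - <<'E'
from h import *
c=dict(np.load("pics/w1.npz"));im=cv2.imread("pics/w1.png")
h=cv2.cvtColor(im,cv2.COLOR_BGR2HSV)[155:205,228:278]
b=im[155:205,228:278].astype(int)
mask=((h[:,:,0]>17)&(h[:,:,0]<32)&(h[:,:,1]>110)&(h[:,:,2]>90)).astype(np.uint8)
ct=max(cv2.findContours(mask,cv2.RETR_EXTERNAL,cv2.CHAIN_APPROX_NONE)[0],key=cv2.contourArea)
e=cv2.fitEllipse(ct);p=np.array(e[0])+[228,155];print(mask.sum(),e,p,onz(c,p,.102))
g=((h[:,:,0]>35)&(h[:,:,0]<90)&(h[:,:,1]>60)).astype(np.uint8)
print(p, cv2.moments(g,True)['m10']/g.sum()+228,cv2.moments(g,True)['m01']/g.sum()+155)
a=np.linspace(0,2*np.pi,5)
E
r='' 
$m '[0.27,-0.43,0,0,0,0, 0.55,-0.85,0,0,0,0, 0.55,-0.85,0,0,0,0]' >/dev/null
$m '[0.27,-0.43,0,0,0,0, 0.55,-0.85,0,0,0,0, 0.55,-0.85,0,0,0,0]' >/dev/null
$m '[0.27,-0.43,0,0,0,0, 0.55,-0.85,0,0,0,0, 0.55,-0.85,0,0,0,0]' >/dev/null
$m '[0.27,-0.43,0,0,0,0, 0.55,-0.85,0,0,0,0, 0.55,-0.85,0,0,0,0]' >/dev/null
$m '[0.27,-0.43,0,0,0,0, 0.55,-0.85,0,0,0,0, 0.55,-0.85,0,0,0,0, 0.55,-0.85,0,0,0,0, 0.55,-0.85,0,0,0,0]'
python3 - <<'E'
from h import *
c=get_calibration("wrist");im=camera("wrist");cv2.imwrite("pics/w2.png",im[:,:,::-1])
np.savez("pics/w2.npz",**c)
for t in("rod_handle","rack_slot"):
    for d in cut_out("wrist",t)[:2]: print(t,d['conf'],d['bbox'])
print(get_obs()['position'],proj(c,[[.619,.2,.205]]))
cv2.imwrite("pics/w2c.png",cv2.resize(im[80:260,156:356,::-1],None,fx=3,fy=3,interpolation=2))
E
```

```text
413 ((23.17021369934082, 23.80181312561035), (27.20177459716797, 27.5960750579834), 151.18333435058594) [251.1702137  178.80181313] [ 0.53404395 -0.19227763  0.102     ]
[251.1702137  178.80181313] 251.27272727272728 177.81283422459893
time: 4.18
position: [0.6215, 0.1982, 0.3002]
tool_rot: [0.983, 0.182, -0.001, 0.001]
ft_force: [-0.4, -0.6, -0.2]
grip_width: 0.0871
grip_force: 0.0
rod_handle 0.59 [229.0, 165.6, 266.2, 223.4]
rack_slot 0.96 [191.6, 119.7, 305.4, 234.1]
rack_slot 0.79 [150.1, 270.5, 223.4, 308.3]
[0.62155636 0.1979656  0.30058055] [[252.74399415 203.20790773]]
```

View pics/w2c.png

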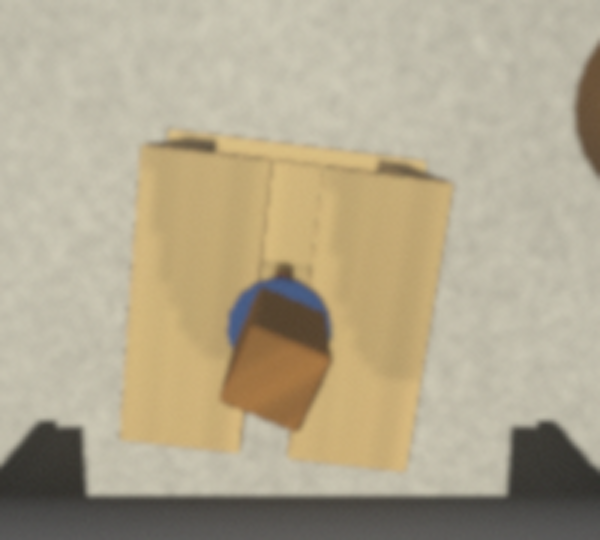

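The crop confirms the light rack, the square handle with its top centred at about (276,377) in the crop, the blue flange, and the slot mouth at the bottom.

Run:
```python
from h import *
c=dict(np.load("pics/w2.npz"));f=lambda p:(156+p[0]/3-.33,80+p[1]/3-.33)
H=np.array([onz(c,f(p),.205) for p in((254,325),(330,356),(298,430),(222,399))])
print(H.round(4));C=H.mean(0);print("C",C)
e=[H[1]-H[0],H[2]-H[1],H[2]-H[3],H[3]-H[0]]
ang=[np.degrees(np.arctan2(v[1],v[0]))%90 for v in e];print(ang,[np.linalg.norm(v) for v in e])
S=np.array([onz(c,f(p),.14) for p in((143,146),(452,183),(407,470),(122,439))]);print(S.round(4))
v=(S[0]+S[1]-S[2]-S[3]);print("rack yaw",np.degrees(np.arctan2(v[1],v[0])),"w",np.linalg.norm(S[1]-S[0]),np.linalg.norm(S[2]-S[3]),np.degrees(np.arctan2(*(S[3]-S[2])[1::-1])), np.degrees(np.arctan2(*(S[0]-S[1])[1::-1])))
print("mouth",onz(c,f((265,455)),.14))
a=np.radians(np.mean(ang))
for k in(0,1):print(togo([C[0],C[1],.188],a+k*np.pi/2))
```

```text
[[0.6279 0.2148 0.205 ]
 [0.6271 0.1911 0.205 ]
 [0.6026 0.1916 0.205 ]
 [0.6037 0.2159 0.205 ]]
C [0.61532637 0.20333844 0.205     ]
[np.float64(87.9853570748316), np.float64(88.75516980313824), np.float64(87.41350475400712), np.float64(87.42380365146673)] [np.float64(0.0236716929220616), np.float64(0.024507792258491756), np.float64(0.02423998591705689), np.float64(0.024264817482929756)]
[[0.6582 0.2701 0.14  ]
 [0.6847 0.1652 0.14  ]
 [0.5794 0.1381 0.14  ]
 [0.5526 0.2437 0.14  ]]
rack yaw 14.242124864823328 w 0.10821514399742901 0.10898054374760252 104.2045351655365 104.15393008867878
mouth [0.56586233 0.19089025 0.14      ]
(array([-0.048, -0.091,  1.407]), array([0.   , 0.   , 0.255]))
(array([-0.048, -0.091,  1.407]), array([ 0.   ,  0.001, -0.745]))
```

```bash
m='python3 -m inch'
$m '[-0.05,-0.09,0.1,0,0,0.06, -0.05,-0.09,0.3,0,0,0.13, -0.05,-0.09,0.5,0,0,0.2, -0.05,-0.09,0.7,0,0,0.255, -0.05,-0.09,0.7,0,0,0.255, -0.05,-0.09,0.7,0,0,0.255, -0.05,-0.09,0.7,0,0,0.255]'
python3 - <<'E'
from h import *
print(togo([.6153,.2033,.188],np.radians(87.9)))
c=get_calibration("wrist");im=camera("wrist");np.savez("pics/w3.npz",**c)
cv2.imwrite("pics/w3.png",im[:,:,::-1]);cv2.imwrite("pics/w3c.png",cv2.resize(im[90:290,128:384,::-1],None,fx=3,fy=3,interpolation=2))
a=np.radians(-2.1);q=[[.6153+.013*(i*np.cos(a)-j*np.sin(a)),.2033+.013*(i*np.sin(a)+j*np.cos(a)),.205] for i,j in((1,1),(1,-1),(-1,-1),(-1,1))]
print((proj(c,q)-[128,90])*3)
E
```

```text
time: 4.92
position: [0.616, 0.2047, 0.2456]
tool_rot: [1.0, -0.017, 0.001, -0.0]
ft_force: [0.2, -0.6, 1.0]
grip_width: 0.087
grip_force: 0.0
(array([-0.009,  0.018,  0.72 ]), array([-0.   , -0.001,  0.002]))
[[330.76057754 348.15744096]
 [447.11261858 348.3819542 ]
 [444.5883988  455.82908002]
 [332.24120993 455.61416603]]
```

View pics/w3c.png

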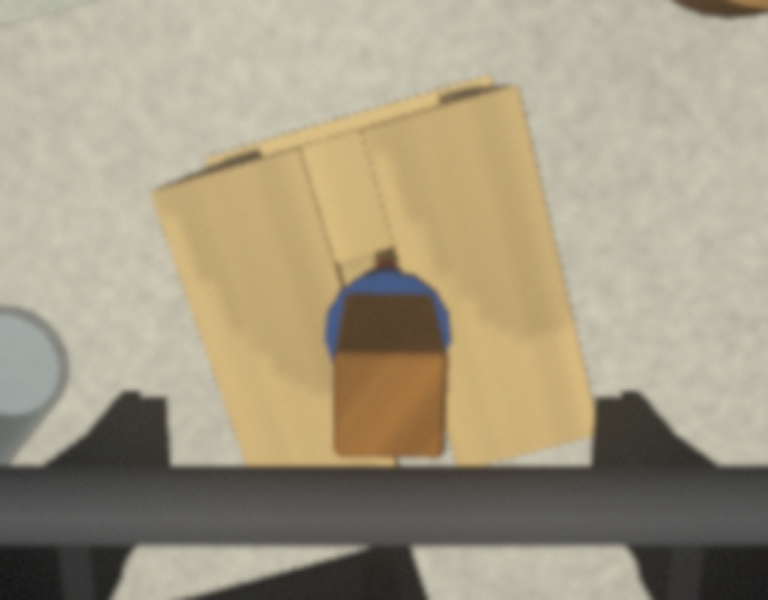

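The handle is square to the tool and centred between the fingers, so I'll go down and close.

```bash
m='python3 -m inch'
$m '[0,0.01,0.3,0,0,0, 0,0.01,0.6,0,0,0, 0,0.01,0.72,0,0,0, 0,0.01,0.72,0,0,0, 0,0.01,0.72,0,0,0]' - 30
$m '[0,0,0,0,0,0, 0,0,0,0,0,0, 0,0,0,0,0,0, 0,0,0,0,0,0, 0,0,0,0,0,0, 0,0,0,0,0,0, 0,0,0,0,0,0, 0,0,0,0,0,0, 0,0,0,0,0,0, 0,0,0,0,0,0]' 15 30
```

```text
time: 5.38
position: [0.6157, 0.2047, 0.1875]
tool_rot: [1.0, -0.017, 0.0, -0.0]
ft_force: [0.3, 0.2, 0.4]
grip_width: 0.0868
grip_force: 0.0
time: 6.22
position: [0.6152, 0.2046, 0.1869]
tool_rot: [1.0, -0.017, -0.0, 0.0]
ft_force: [0.0, 0.2, -0.3]
grip_width: 0.0281
grip_force: 0.1
```

```bash
m='python3 -m inch'
$m '[0,0,0,0,0,0, 0,0,0,0,0,0, 0,0,0,0,0,0, 0,0,0,0,0,0]' | tail -2
$m '[0,0,-0.025,0,0,0, 0,0,-0.05,0,0,0, 0,0,-0.05,0,0,0, 0,0,-0.05,0,0,0]'
python3 - <<'E'
from h import *
c=get_calibration("wrist");im=camera("wrist")
cv2.imwrite("pics/w4.png",im[:,:,::-1])
s=camera("scene")
cv2.imwrite("pics/j4.png",np.hstack([cv2.resize(im[:,:,::-1],(440,330)),cv2.resize(s[140:250,250:350,::-1],(300,330),interpolation=2)]))
E
```

```text
grip_width: 0.0258
grip_force: 30.0
time: 6.88
position: [0.6153, 0.2048, 0.1912]
tool_rot: [1.0, -0.017, 0.0, -0.0]
ft_force: [-0.1, 0.6, -0.3]
grip_width: 0.026
grip_force: 30.0
```

View pics/j4.png

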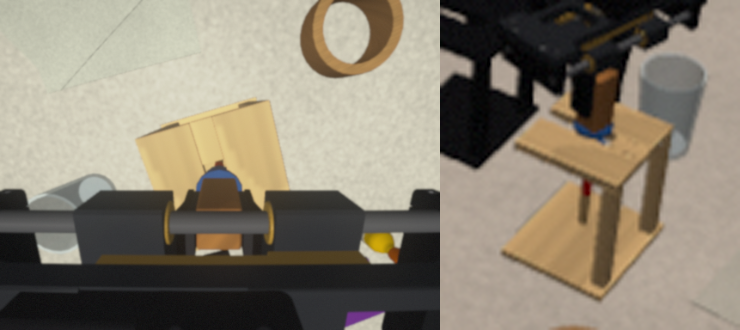

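The rod is gripped and the flange is just off the shelf. I'll slide it out along the slot, then lift.

```bash
m='python3 -m inch'
$m '[-0.15,0.043,0,0,0,0, -0.3,0.087,0,0,0,0, -0.45,0.13,0,0,0,0, -0.6,0.174,0,0,0,0, -0.6,0.174,0,0,0,0]'
$m '[-0.15,0.043,0,0,0,0, -0.3,0.087,0,0,0,0, -0.45,0.13,0,0,0,0, -0.6,0.174,0,0,0,0, -0.6,0.174,0,0,0,0, -0.6,0.174,0,0,0,0]'
$m '[0,0,-0.25,0,0,0, 0,0,-0.6,0,0,0, 0,0,-1,0,0,0, 0,0,-1,0,0,0]'
$m '[0,0,-0.3,0,0,0, 0,0,-0.6,0,0,0, 0,0,-0.7,0,0,0, 0,0,-0.7,0,0,0, 0,0,-0.7,0,0,0]'
python3 - <<'E'
from h import *
im=camera("scene");cv2.imwrite("pics/s5.png",im[:,:,::-1])
cv2.imwrite("pics/s5c.png",cv2.resize(im[60:260,140:340,::-1],None,fx=2.5,fy=2.5,interpolation=2))
E
```

```text
time: 7.4
position: [0.5638, 0.1921, 0.1906]
tool_rot: [1.0, -0.017, -0.002, 0.0]
ft_force: [-0.6, 0.5, -1.5]
grip_width: 0.0254
grip_force: 30.0
time: 7.9
position: [0.519, 0.1803, 0.1912]
tool_rot: [1.0, -0.017, 0.001, -0.0]
ft_force: [-0.6, 0.8, -1.3]
grip_width: 0.0258
grip_force: 30.0
time: 8.23
position: [0.5239, 0.1811, 0.2773]
tool_rot: [1.0, -0.017, 0.007, -0.001]
ft_force: [1.6, 0.7, -0.1]
grip_width: 0.0258
grip_force: 30.0
time: 8.65
position: [0.5186, 0.1802, 0.3264]
tool_rot: [1.0, -0.017, 0.0, -0.0]
ft_force: [-0.6, 0.4, -0.5]
grip_width: 0.026
grip_force: 30.0
```

View pics/s5c.png

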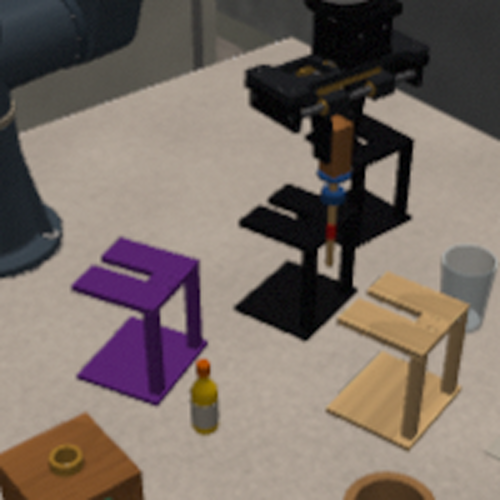

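The rod is held upright, clear of the rack and raised. Next I'll carry it over to the sleeve.

```bash
m='python3 -m inch'
$m '[0.03,0.2,0,0,0,0, 0.05,0.55,0,0,0,0, 0.07,0.93,0,0,0,0]' >/dev/null
$m '[0.03,0.45,0,0,0,0, 0.07,0.93,0,0,0,0]' >/dev/null
$m '[0.03,0.45,0,0,0,0, 0.07,0.93,0,0,0,0]' >/dev/null
$m '[0.03,0.45,0,0,0,0, 0.07,0.93,0,0,0,0]' >/dev/null
$m '[0.03,0.4,0,0,0,0, 0.05,0.7,0,0,0,0, 0.07,0.93,0,0,0,0, 0.07,0.93,0,0,0,0, 0.07,0.93,0,0,0,0, 0.07,0.93,0,0,0,0]'
$m '[0,0,0.2,0,0,0, 0,0,0.4,0,0,0, 0,0,0.4,0,0,0, 0,0,0.4,0,0,0]'
python3 - <<'E'
from h import *
p=get_obs()['position'];print(p,togo([.534,-.1925,p[2]]))
L=[]
for n,(y,x) in dict(scene=(130,116),top=(143,282),wrist=(120,192)).items():
    im=camera(n)[:,:,::-1];cv2.imwrite(f"pics/{n}6.png",im)
    np.savez(f"pics/{n}6.npz",**get_calibration(n))
    if n=="wrist":y,x=170,200
    L.append(cv2.resize(im[y:y+150,x:x+100],None,fx=2.6,fy=2.6,interpolation=2))
    L[-1]=cv2.resize(im[y:y+150,x:x+100],(260,390),interpolation=2)
    c=get_calibration(n); print(n,(proj(c,[[.534,-.1925,.102],[p[0],p[1],p[2]-.1695],[p[0],p[1],p[2]-.0725]])-[x,y])*2.6)
cv2.imwrite("pics/j6.png",np.hstack(L))
E
```

```text
time: 9.95
position: [0.5327, -0.1915, 0.3255]
tool_rot: [1.0, -0.017, -0.001, -0.001]
ft_force: [-1.0, -0.1, -0.8]
grip_width: 0.0261
grip_force: 30.0
time: 10.28
position: [0.5327, -0.1908, 0.294]
tool_rot: [1.0, -0.017, -0.001, -0.001]
ft_force: [0.5, 0.5, -0.7]
grip_width: 0.0257
grip_force: 30.0
[ 0.5327319  -0.19080864  0.29404012] (array([ 0.017,  0.021, -0.   ]), array([0., 0., 0.]))
scene [[129.43005759 288.80468192]
 [127.60517221 270.82009474]
 [115.56809215 194.70336802]]
top [[156.89081145 142.35438058]
 [159.34848439 141.26503012]
 [177.64777664 131.26348782]]
wrist [[143.63833383  22.07288661]
 [139.98106075  35.43265247]
 [139.28471184 104.08737216]]
```

View pics/j6.png

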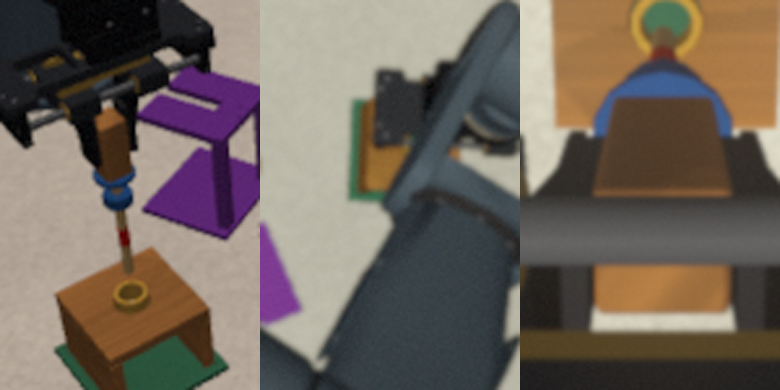

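Run:
```python
from h import *
L=[]
a=np.linspace(0,2*np.pi,60)
for n,x,y in(("scene",145,222),("wrist",232,165)):
    im=cv2.imread(f"pics/{n}6.png");c=dict(np.load(f"pics/{n}6.npz"))
    k=9;cr=cv2.resize(im[y:y+32,x:x+44],None,fx=k,fy=k,interpolation=2)
    ov=cr.copy()
    for r in(.012,.017):
        P=np.c_[.534+r*np.cos(a),-.1925+r*np.sin(a),0*a+.102]
        cv2.polylines(ov,[np.round((proj(c,P)-[x,y]+.5)*k).astype(int)],True,(255,255,0),1)
    P=[[.5327,-.1908,.1245],[.5327,-.1908,.1545]]
    cv2.polylines(ov,[np.round((proj(c,P)-[x,y]+.5)*k).astype(int)],False,(255,255,255),1)
    L.append(np.hstack([cr,ov]))
cv2.imwrite("pics/j7.png",np.vstack(L))
print(L[0].shape)
```

```text
(288, 792, 3)
```

View pics/j7.png

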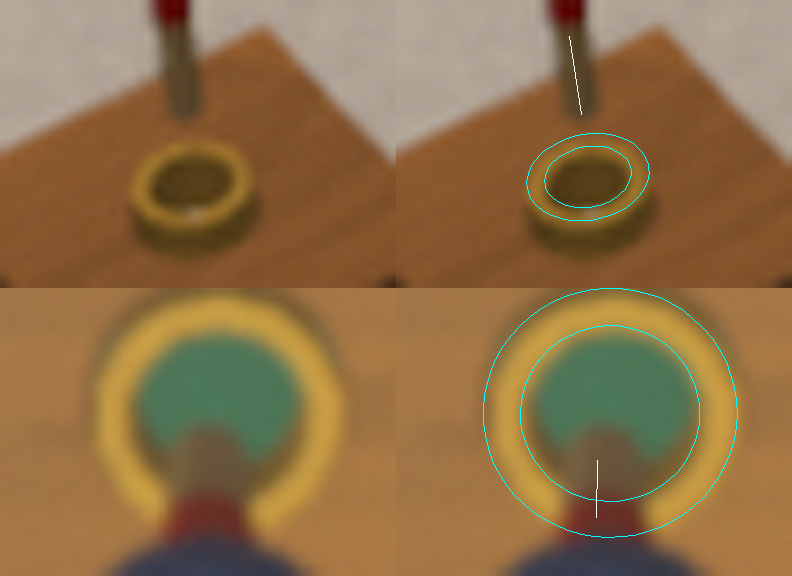

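Wrist view: the ring (outer edges x 97 to 346) and rod tip (x 212) agree with my estimate to within 1 mm. The scene view suggests the sleeve sits slightly further towards that camera. I'll shift about 3 mm, lower the tip partway in and check there.

```bash
m='python3 -m inch'
$m '[0.03,0.026,0,0,0,0, 0.03,0.026,0,0,0,0, 0.03,0.026,0,0,0,0, 0.03,0.026,0.06,0,0,0, 0.03,0.026,0.12,0,0,0, 0.03,0.026,0.18,0,0,0, 0.03,0.026,0.24,0,0,0, 0.03,0.026,0.3,0,0,0, 0.03,0.026,0.36,0,0,0, 0.03,0.026,0.4,0,0,0, 0.03,0.026,0.4,0,0,0, 0.03,0.026,0.4,0,0,0]'
python3 - <<'E'
from h import *
L=[];p=get_obs()['position'];print(p)
a=np.linspace(0,2*np.pi,60)
for n,x,y in(("scene",145,222),("wrist",232,160)):
    im=camera(n)[:,:,::-1];c=get_calibration(n);cv2.imwrite(f"pics/{n}8.png",im);np.savez(f"pics/{n}8.npz",**c)
    k=9;cr=cv2.resize(im[y:y+32,x:x+44],None,fx=k,fy=k,interpolation=2)
    ov=cr.copy()
    for r in(.005,.012,.017):
        P=np.c_[p[0]+r*np.cos(a),p[1]+r*np.sin(a),0*a+.102]
        cv2.polylines(ov,[np.round((proj(c,P)-[x,y]+.5)*k).astype(int)],True,(255,255,0),1)
    L.append(np.hstack([cr,ov]))
cv2.imwrite("pics/j8.png",np.vstack(L))
E
```

```text
time: 11.43
position: [0.5356, -0.1947, 0.2626]
tool_rot: [1.0, -0.017, -0.0, -0.0]
ft_force: [0.6, 0.5, -0.4]
grip_width: 0.0258
grip_force: 30.0
[ 0.53562775 -0.19466128  0.26264284]
```

View pics/j8.png

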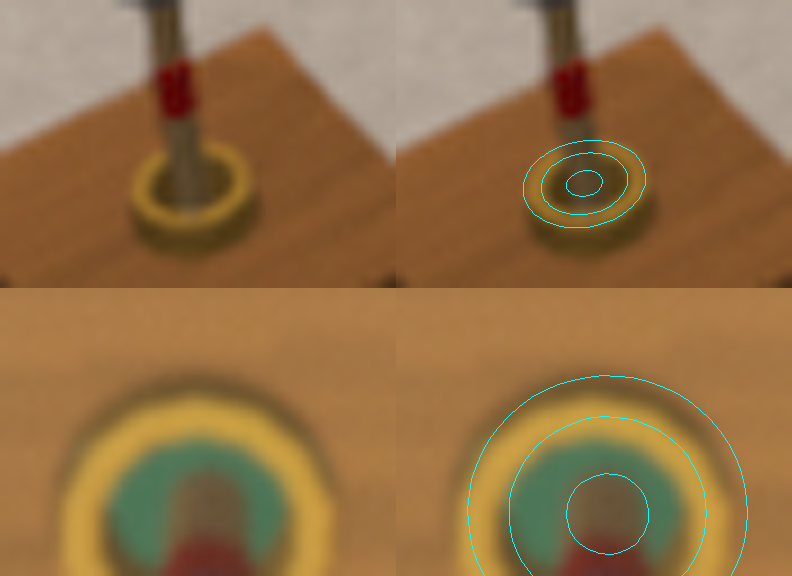

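Wrist view: the ring is centred at x≈198 and the shaft at 208, so the rod is about 1.2 mm too far towards -y. The scene view agrees. I'll check x numerically.

Run:
```python
from h import *
from scipy.optimize import least_squares
im=cv2.GaussianBlur(cv2.imread("pics/wrist8.png"),(0,0),.7);c=dict(np.load("pics/wrist8.npz"))
p=np.array([.5356,-.1945,.2626])
h=cv2.cvtColor(im,cv2.COLOR_BGR2HSV)
gold=((h[:,:,0]>17)&(h[:,:,0]<30)&(h[:,:,1]>110)&(h[:,:,2]>160)).astype(np.uint8)
g=gold[160:200,230:280]
# inner and outer edges of the gold top face, upper 200 degrees, by radial profiles on saturation of gold
cen=proj(c,[[.534,-.1935,.102]])[0]
def fit(kind,pts):
    P=np.array(pts);r=least_squares(lambda q:np.hypot(P[:,0]-q[0],P[:,1]-q[1])-q[2],[*cen,15],loss='soft_l1',f_scale=.3).x;return r
f=im.astype(np.float32);ins,out=[],[]
for a in np.radians(np.arange(-170,-9,5)):
    rr=np.arange(8,22,.1);x=cen[0]+rr*np.cos(a);y=cen[1]+rr*np.sin(a)
    s=cv2.remap(f,x[None].astype(np.float32),y[None].astype(np.float32),1)[0]
    v=s[:,2] # red
    k=np.argmax(v);d=np.gradient(v)
    i=np.argmax(d[:k]) if k>5 else None
    if i: ins.append((x[i],y[i]))
q=fit(0,ins);w=onz(c,q[:2],.102);print("inner fit",q,w, "exp r",15)
# shaft: column profile through tip
for z,n in((p[2]-.1695,"tip"),(p[2]-.1295,"bandbottom")):
    t=proj(c,[p+[0,0,z-p[2]],[p[0]+.005,p[1],z]]);print(n,"pred axis,far edge",t.round(1).tolist())
x0=int(round(232+209/9))
print("col",x0);[print(y,im[y,x0-1:x0+2].mean(0).round().astype(int)) for y in range(172,196)]
s=cv2.imread("pics/scene8.png");cs=dict(np.load("pics/scene8.npz"))
for n,dz in(("bandtop",-.1095),("bandbot",-.1295),("flangebot",-.0475)):print(n,proj(cs,[p+[0,0,dz]]).round(1))
for y in range(215,246):
    row=s[y,155:180].astype(int);r=row[:,2]-row[:,1];m=(row[:,2]>80)&(row[:,1]<40)
    if m.any(): print("red",y,m.sum(),155+np.where(m)[0].mean())
```

```text
inner fit [253.68474815 186.85266863  10.45745017] [ 0.53313014 -0.19316131  0.102     ] exp r 15
tip pred axis,far edge [[254.8, 182.9], [254.7, 178.5]]
bandbottom pred axis,far edge [[254.8, 191.6], [254.7, 186.7]]
col 255
172 [ 56 118 151]
173 [ 62 142 180]
174 [ 66 154 194]
175 [ 69 152 186]
176 [ 75 141 157]
177 [ 81 128 118]
178 [ 83 119  92]
179 [ 80 111  87]
180 [ 72 101  94]
181 [ 64  92 101]
182 [ 60  88 104]
183 [ 57  86 104]
184 [ 57  85 104]
185 [ 56  84 104]
186 [ 54  79 104]
187 [ 48  70 104]
188 [ 42  58 105]
189 [ 37  50 105]
190 [ 38  47 103]
191 [44 49 96]
192 [53 52 82]
193 [62 55 68]
194 [69 57 60]
195 [73 59 59]
bandtop [[163.1 227.2]]
bandbot [[164. 233.]]
flangebot [[160.1 208.2]]
red 229 2 164.5
red 230 3 164.0
red 231 3 164.0
red 232 3 164.0
red 233 4 164.5
red 234 3 164.0
```

```bash
m='python3 -m inch'
$m '[-0.018,-0.015,0,0,0,0, -0.018,-0.015,0,0,0,0, -0.018,-0.015,0.06,0,0,0, -0.018,-0.015,0.14,0,0,0, -0.018,-0.015,0.22,0,0,0, -0.018,-0.015,0.3,0,0,0, -0.018,-0.015,0.38,0,0,0, -0.018,-0.015,0.45,0,0,0, -0.018,-0.015,0.5,0,0,0, -0.018,-0.015,0.5,0,0,0, -0.018,-0.015,0.5,0,0,0, -0.018,-0.015,0.5,0,0,0, -0.018,-0.015,0.5,0,0,0]'
python3 - <<'E'
from h import *
L=[];p=get_obs()['position'];print(p)
for n,x,y in(("scene",145,222),("wrist",232,160)):
    im=camera(n)[:,:,::-1];c=get_calibration(n);cv2.imwrite(f"pics/{n}9.png",im);np.savez(f"pics/{n}9.npz",**c)
    k=9;L.append(cv2.resize(im[y:y+32,x:x+44],None,fx=k,fy=k,interpolation=2))
cv2.imwrite("pics/j9.png",np.hstack(L))
E
```

```text
time: 12.62
position: [0.5346, -0.1936, 0.2233]
tool_rot: [1.0, -0.017, 0.0, 0.0]
ft_force: [-0.3, 0.3, -0.5]
grip_width: 0.0257
grip_force: 30.0
[ 0.53455035 -0.1936306   0.22334989]
```

View pics/j9.png

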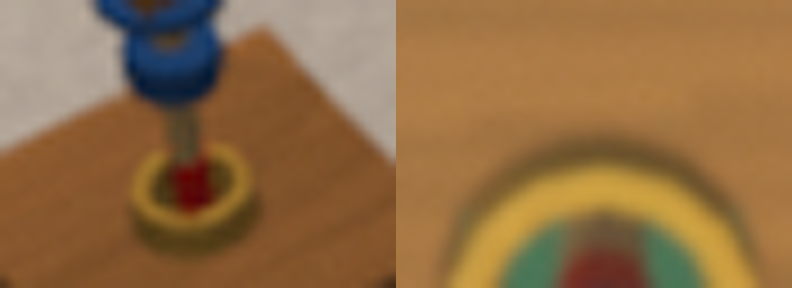

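The rod is centred in the ring in both views (scene: band at (192,185), ring at (191,182); wrist: 603 against 600). The red band straddles the sleeve's top edge, so I'll hand in.

```bash
python3 -c "
from rig import *
print(hand_in())"
```

```text
the job is handed in; nothing more can be done
None
```

I drew the rod out of the rack and handed the job in with it held upright in the brass sleeve, centred to about 1 mm in the last pictures with the red band at the sleeve's top edge; no verdict was returned.

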